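# Load tonight's course board and latch its frame

## Task

Set up the sloping course board on the bar for tonight: turn the red turnbutton clear, swing the brass frame up and back so that it stands open, and lay every coloured tile on the slope in the bay with its own colour, flat and straight, with a short edge against the brass lip. With all tiles in place lower the frame fully shut and only then turn the turnbutton back to point straight over the frame; never lift the frame while the button is over it, and leave the glass and the candle where they stand.

Things in the scene. Friction and masses are not known exactly. Their poses are not given: they have to be found in the camera images.
- deck: Pale grey sloping top of a fixed course board, 160 mm up the slope x 370 wide, rising away from the robot at 0.32 rad. Origin: middle of its lower edge on the upper surface, 22 mm above the counter. x up the slope, y along its width (left), z square out of it; [x, y, z] below are mm in this frame. A brass lip 6 mm high crosses it at x 44 to 50.
- bay_red (a point): Where the centre of the red tile belongs, in the bay marked by the red strip at x 130 (bays are 85 mm apart): [85, 127.5, 6], on the deck's axes (tile flat on the slope, lower edge at the lip).
- bay_blue (a point): Where the centre of the blue tile belongs, in the bay marked by the blue strip at x 130 (bays are 85 mm apart): [85, 42.5, 6], on the deck's axes (tile flat on the slope, lower edge at the lip).
- bay_green (a point): Where the centre of the green tile belongs, in the bay marked by the green strip at x 130 (bays are 85 mm apart): [85, -42.5, 6], on the deck's axes (tile flat on the slope, lower edge at the lip).
- bay_yellow (a point): Where the centre of the yellow tile belongs, in the bay marked by the yellow strip at x 130 (bays are 85 mm apart): [85, -127.5, 6], on the deck's axes (tile flat on the slope, lower edge at the lip).
- tile_red: Loose red course tile, 70 x 48 x 12 mm (x, y, z), about 50 g, both faces alike with a white plate and cutlery sign; origin at its centre. Starts flat on the counter; may be absent. Either face may be up and either short end down the slope.
- tile_blue: Loose blue course tile, 70 x 48 x 12 mm (x, y, z), about 50 g, both faces alike with a white plate and cutlery sign; origin at its centre. Starts flat on the counter; may be absent. Either face may be up and either short end down the slope.
- tile_green: Loose green course tile, 70 x 48 x 12 mm (x, y, z), about 50 g, both faces alike with a white plate and cutlery sign; origin at its centre. Starts flat on the counter; may be absent. Either face may be up and either short end down the slope.
- tile_yellow: Loose yellow course tile, 70 x 48 x 12 mm (x, y, z), about 50 g, both faces alike with a white plate and cutlery sign; origin at its centre. Starts flat on the counter; may be absent. Either face may be up and either short end down the slope.
- frame (a joint): Angle of the brass frame hinged along the top of the deck: 0 = shut (parallel to the slope, 4 mm above the tiles), grows as its lower side lifts up and over, 1.89 = straight up, 2.3 = stop. Stays where it is left. Bars when shut, all at z 16 to 24: lower bar x 40 to 58, middle bar x 105 to 113, top bar x 140 to 152, side bars at y +-172.
- frame_hinge (a point): Middle of the frame's hinge axis, [148, 0, 20]; the axis runs along deck y.
- frame_pull (a point): Centre of the frame's black pull, a barrel 24 mm long (along deck y) and 18 mm thick on a thin stem 30 mm above the lower bar: [49, 60, 54] when shut; it moves with the frame. Gripped on its two ends it can turn between the fingers as the frame swings.
- button (a joint): Angle of the red turnbutton about the deck's z axis: 0 = its wing points up the slope, over the frame's lower bar (latched); 1.571 = wing lies along deck y, clear of the frame (stop). Positive is anticlockwise seen from above. Stays where left.
- button_grip (a point): Point on the turnbutton's axis in its upright fin, [18, -75, 50]. The fin is 40 mm long (along the wing), 10 mm thick and spans z 33 to 61; the wing below it is 60 x 14 x 6 mm at z 27 to 33. Its x axis runs along the wing, z is the deck's z.
- tumbler: Bystander: water glass, 72 mm across, 85 mm tall, origin at the centre of its foot. Leave alone.
- candle: Bystander: ivory pillar candle (unlit), 64 mm thick, about 110 mm tall, on a white saucer 110 mm across; origin under its centre. Leave alone.

How it is judged (in metres and radians):
On the way, in this order (a step that is already met when the one before it is completed fails the run):
1. the turnbutton is turned clear of the frame (value of joint button above 1.2 rad), for 0.2 s.
2. the frame stands open (value of joint frame above 1.5 rad), for 0.2 s.
3. every tile present lies in its own bay, with the frame still open (x of tile_red in the frame of bay_red between -0.007 and 0.008 m and y of tile_red in the frame of bay_red between -0.012 and 0.012 m and z of tile_red in the frame of bay_red between -0.005 and 0.005 m and angle between the z axis of each of tile_red, tile_blue, tile_green, tile_yellow and the z axis of deck, either way round below 0.1 rad and angle between the x axis of each of tile_red, tile_blue, tile_green, tile_yellow and the x axis of deck, either way round below 0.15 rad and x of tile_blue in the frame of bay_blue between -0.007 and 0.008 m and y of tile_blue in the frame of bay_blue between -0.012 and 0.012 m and z of tile_blue in the frame of bay_blue between -0.005 and 0.005 m and x of tile_green in the frame of bay_green between -0.007 and 0.008 m and y of tile_green in the frame of bay_green between -0.012 and 0.012 m and z of tile_green in the frame of bay_green between -0.005 and 0.005 m and x of tile_yellow in the frame of bay_yellow between -0.007 and 0.008 m and y of tile_yellow in the frame of bay_yellow between -0.012 and 0.012 m and z of tile_yellow in the frame of bay_yellow between -0.005 and 0.005 m and value of joint frame above 1 rad), for 0.2 s.
4. the frame is shut over the tiles (x of tile_red in the frame of bay_red between -0.007 and 0.008 m and y of tile_red in the frame of bay_red between -0.012 and 0.012 m and z of tile_red in the frame of bay_red between -0.005 and 0.005 m and angle between the z axis of each of tile_red, tile_blue, tile_green, tile_yellow and the z axis of deck, either way round below 0.1 rad and angle between the x axis of each of tile_red, tile_blue, tile_green, tile_yellow and the x axis of deck, either way round below 0.15 rad and x of tile_blue in the frame of bay_blue between -0.007 and 0.008 m and y of tile_blue in the frame of bay_blue between -0.012 and 0.012 m and z of tile_blue in the frame of bay_blue between -0.005 and 0.005 m and x of tile_green in the frame of bay_green between -0.007 and 0.008 m and y of tile_green in the frame of bay_green between -0.012 and 0.012 m and z of tile_green in the frame of bay_green between -0.005 and 0.005 m and x of tile_yellow in the frame of bay_yellow between -0.007 and 0.008 m and y of tile_yellow in the frame of bay_yellow between -0.012 and 0.012 m and z of tile_yellow in the frame of bay_yellow between -0.005 and 0.005 m and value of joint frame below 0.06 rad), for 0.2 s.
5. the turnbutton is turned over the frame (value of joint button below 0.25 rad), for 0.2 s.
At the end, for the whole second after the job is handed in: Every tile present lies at rest flat on the slope in the bay of its colour (across the slope within 12 mm of the bay's middle, lower edge within 8 mm of the lip, straight within 0.15 rad, flat within 0.1 rad), the frame is shut (below 0.06 rad) and the turnbutton points over it (below 0.25 rad) (all of step 4 and value of joint button below 0.25 rad and linear speed of each of tile_red, tile_blue, tile_green, tile_yellow below 0.02 m/s); the robot touches nothing.
It fails at once if the frame is lifted while the turnbutton is over it (value of joint frame above 0.12 rad and value of joint button below 0.8 rad).
It fails at once if the tumbler is shifted or tipped (distance of tumbler from where it was at the start of the episode above 0.025 m or angle between tumbler's own z axis and vertical above 0.3 rad).
It fails at once if the candle is shifted or tipped (distance of candle from where it was at the start of the episode above 0.025 m or angle between candle's own z axis and vertical above 0.3 rad).
Of tile_red, tile_blue, tile_green, tile_yellow only 2 to 4 are there at a start; the rules pass over those that are not, and their reading is None.
At some moment in a run one of tile_red, tile_blue, tile_green, tile_yellow may be knocked a few centimetres aside while the robot is not near it.
Once in a run the grip may slacken for a moment while it holds something.
It also fails if it takes over 210 s, if anything falls off the work surface, if the arm or the gripper's body presses on something with over 40 N, if the wrist force passes 120 N, or if a joint passes its speed limit or range.

## Robot

A 6-joint arm with a two-finger parallel gripper is mounted at the origin on the work surface. World frame = base frame: x ahead of the robot, y to its left, z up, the work surface at z = 0. Lengths are in mm, angles in rad, forces in N, time in s.
With the tool pointing down it reaches from about 275 to 825 mm from the base axis. Payload 5.2 kg.
Tool frame: the origin (TCP) lies at the very end of the fingers, on their centre line; the grasp point (between the pads) lies 19 mm behind it; z points along the fingers, y is the line along which they close (so a half turn about z gives the same grasp; the last joint's range is limited). The gripper opens to 93 mm and grips with 3 to 60 N. Pads are 15 mm wide; open, the fingers measure 128 mm over their backs; the gripper's body (75 mm by 188 mm) begins 65 mm behind the grasp point.
Start: joints at [1.111, 0.259, 1.535, -0, 1.348, -0.203], TCP at [139.67, 531.975, 218.653] pointing down, gripper open.
Joint ranges: [-3.14, 3.14], [-0.91, 2.08], [0.19, 2.58], [-1.22, 4.36], [0.22, 2.71], [-3.12, 3.12]. Speed limits (rad/s): [2.57, 2.57, 3.14, 3.14, 3.14, 3.14].

## Interface

Orientations are given as [roll, pitch, yaw] about the fixed x, y, z axes, in that order (R = Rz(yaw) Ry(pitch) Rx(roll)).
In Python, from bench import robot gives the robot as it stands. The module is installed in compiled form; this text tells all that it offers. Calls block until the motion is done:
- robot.move_ptp(position, orientation): joint-space move of the TCP to a pose.
- robot.move_linear(position, ori=None, speed=150, f_stop=None): straight line of the TCP; ori=None keeps the orientation; speed is the mean speed in mm/s. With f_stop (N) it stops when the force on the tool has changed by that much, and returns True; else False.
- robot.move_j(angles): joint-space move.
- robot.move_gripper(opening): opening from 0.0 (shut) to 1.0 (fully open); the grip force is fixed at half the most; returns when the fingers have stopped.
- robot.sleep(seconds).
- robot.inverse_kinematics(position, orientation): joint angles nearest the present ones, or None.
- robot.get_image(name): name is "scene" or "top" or "wrist"; returns a dict with "img" (480x640x3 uint8, blue, green, red), "fovy" (degrees; the focal length in pixels is half the picture's height over the tangent of half this angle, whatever the lens; pixels are square), "cx", "cy" (the principal point, pixels), "eye" and "orientation" of the camera in the world. Camera axes: x right, y down, z forward; pixel columns grow to the right and rows downward; lengths in mm; the calibration is good to about 2 mm. The wrist camera is an equidistant fisheye: a pixel r from the principal point sees the ray r / f radians off the axis. A picture is of the moment at which its call begins. There is no depth.
A pose or a line that the arm cannot do raises robot.MotionError and nothing moves.
- robot.hand_in(): hands the job in; it is judged then, once.
Readings, each from a call of its own:
- robot.current_t(): time.
- robot.current_qpos(): joint angles.
- robot.current_joint_vel(): joint speeds.
- robot.current_joint_efforts(): joint torques, N m.
- robot.current_tcp_pos(): TCP position.
- robot.current_eef_rot(): TCP orientation.
- robot.current_contact_force(): force on the tool from outside, world axes, zero at the start.
- robot.current_ft_torque(): the same for the moment, N m.
- robot.current_gripper_width(): opening from 0.0 (shut) to 1.0 (fully open).
- robot.current_finger_force(): force on a finger pad.
Only numpy, scipy, OpenCV 4.12 (cv2) and the standard library are available. Lean on these libraries where they do the work, as an engineer would, in place of code of your own. Each camera call takes 0.05 s, during which the arm holds its last target. There are 200 camera calls.

## Working session

There is one attempt and no reset: what is moved stays moved. The work goes in short steps, each a Python script; the robot and the scene stay as the last script left them, time stands still between calls to the robot, and variables do not carry over. Pictures are saved under pics/ and viewed, at most 14 in all, crops included, and the job is handed in when it is done.

```bash
mkdir -p pics
python3 - <<'E'
from bench import robot
import cv2
for n in ("scene","top"):
    d=robot.get_image(n); cv2.imwrite(f"pics/{n}0.png",d["img"])
    print(n,d["fovy"],d["cx"],d["cy"],d["eye"],d["orientation"])
print(robot.current_t(),robot.current_eef_rot())
E
```

```text
scene 46.29615924908311 319.16412090899223 231.27630187716113 [1401.28037248 -788.86783147  838.6645049 ] [-2.14477103 -0.00572099  0.84211052]
top 55.343389785271434 315.4952213347545 240.92135925119365 [ 485.71728438  -13.66384123 1123.82487388] [-3.09094872  0.02006046 -1.54441102]
0.1 [-3.14002765e+00 -3.47773091e-04  2.88481760e+00]
```

View pics/scene0.png

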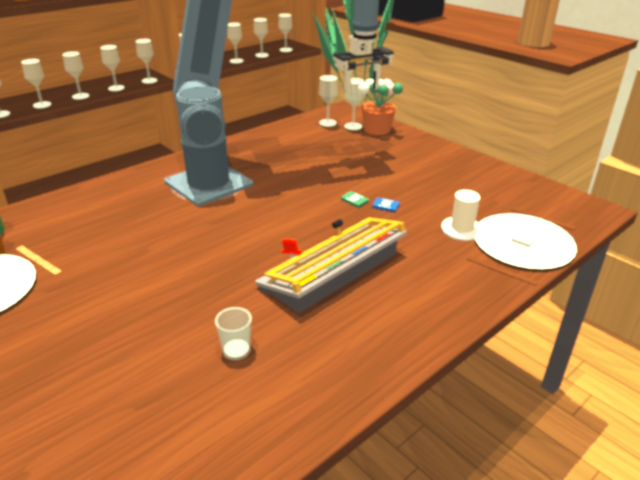

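View pics/top0.png

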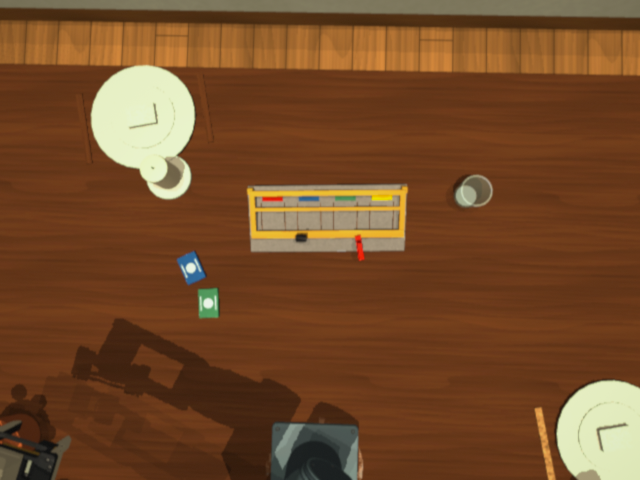

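Top view shows the deck at cols 250–405, rows 186–251, with the button fin at (360,247), pull at (301,237), blue tile at (191,268), green tile at (208,303), candle at (168,175) and glass at (473,191). Next I'll measure them.

```bash
cat > h.py <<'E'
from bench import robot
import numpy as np, cv2
from scipy.spatial.transform import Rotation as Rn
from scipy.optimize import least_squares
def rot(o): return Rn.from_euler('xyz',o).as_matrix()
def cam(n): 
    d=robot.get_image(n); d["R"]=rot(d["orientation"]); d["f"]=240/np.tan(np.radians(d["fovy"])/2); d["n"]=n; d["eye"]=np.array(d["eye"]); return d
def ray(d,px):
    v=(np.array(px,float)-[d["cx"],d["cy"]])/d["f"]
    if d["n"]=="wrist":
        r=np.hypot(*v)+1e-12; c=np.r_[v/r*np.sin(r),np.cos(r)]
    else: c=np.r_[v,1]
    return d["R"]@(c/np.linalg.norm(c))
def onplane(d,px,z):
    r=ray(d,px); return d["eye"]+r*(z-d["eye"][2])/r[2]
def proj(d,p):
    c=d["R"].T@(np.array(p)-d["eye"])
    if d["n"]=="wrist":
        r=np.hypot(c[0],c[1]); a=np.arctan2(r,c[2]); return np.array([d["cx"],d["cy"]])+d["f"]*a*c[:2]/r
    return np.array([d["cx"],d["cy"]])+d["f"]*c[:2]/c[2]
H={"blue":[(100,125)],"green":[(45,85)],"yellow":[(26,34)],"red":[(0,6),(174,179)]}
def mask(img,c,s=120,v=70):
    h=cv2.cvtColor(img,cv2.COLOR_BGR2HSV); m=0
    for a,b in H[c]: m=m|cv2.inRange(h,(a,s,v),(b,255,255))
    return m
def blobs(img,c,amin=8,s=120,v=70):
    n,l,st,ce=cv2.connectedComponentsWithStats(mask(img,c,s,v))
    return [(int(st[i,4]),ce[i].round(1).tolist(),st[i,:4].tolist()) for i in range(1,n) if st[i,4]>=amin]
def deckT(p):
    return np.array([p[0],p[1],22.]), Rn.from_euler('z',p[2]).as_matrix()@Rn.from_euler('y',-0.32).as_matrix()
E
python3 - <<'E'
from h import *
for n in("top","scene"):
    d=cam(n)
    for c in H: print(n,c,[b for b in blobs(d["img"],c) if b[0]<2000 and b[1][1]>120][:10])
d=cam("top"); cv2.imwrite("pics/t1.png",cv2.resize(d["img"][175:330,160:420],None,fx=3,fy=3,interpolation=cv2.INTER_CUBIC))
E
```

```text
top blue [(53, [308.6, 198.0], [299, 197, 19, 3]), (338, [191.5, 267.4], [178, 252, 28, 32])]
top green [(23, [202.3, 292.6], [200, 290, 6, 7]), (12, [209.5, 312.0], [207, 311, 6, 3]), (9, [202.7, 313.0], [201, 312, 4, 4])]
top yellow [(66, [380.5, 198.3], [371, 197, 21, 4])]
top red [(83, [272.1, 199.4], [262, 197, 21, 5]), (155, [359.3, 248.3], [355, 236, 10, 25])]
scene blue [(112, [386.2, 205.0], [374, 199, 25, 12])]
scene green [(28, [0.7, 227.4], [0, 221, 3, 13])]
scene yellow [(176, [620.6, 165.0], [603, 158, 37, 16]), (840, [325.7, 251.5], [267, 218, 132, 65]), (33, [359.6, 235.5], [348, 229, 25, 14]), (145, [38.1, 259.4], [19, 247, 40, 26]), (68, [307.1, 279.4], [299, 275, 17, 10])]
scene red [(32, [382.9, 237.4], [377, 234, 13, 8]), (208, [289.9, 247.2], [281, 240, 20, 15])]
```

View pics/t1.png

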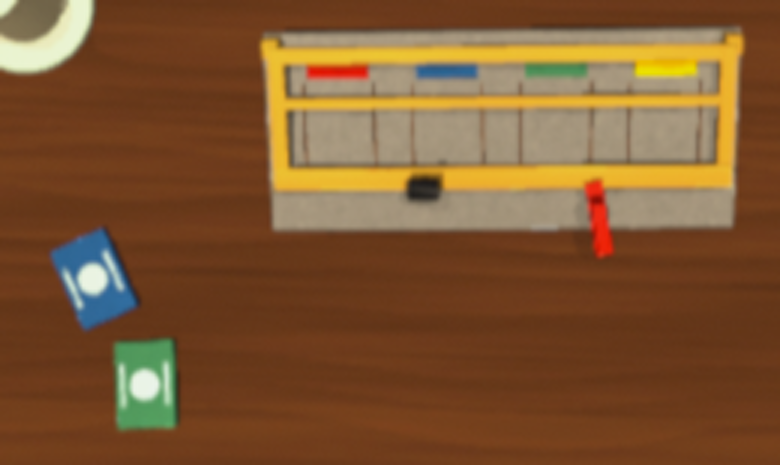

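Run:
```python
from h import *
d=cam("top")
P=[([0,185,0],(251,251.3)),([0,-185,0],(404.3,250.7)),([160,185,0],(247.9,186.5)),([160,-185,0],(406.8,184.4)),
   ([130,127.5,0],(272.3,None)),([130,42.5,0],(308.8,None)),([130,-42.5,0],(345.3,None)),([130,-127.5,0],(381.7,None)),([49,60,54],(301.3,237.3))]
def res(p):
    o,R=deckT(p); r=[]
    for q,px in P:
        e=proj(d,o+R@np.array(q)); r.append(e[0]-px[0])
        if px[1] is not None: r.append(e[1]-px[1])
    return r
s=least_squares(res,[420,0,0],loss='soft_l1'); print(s.x,np.round(res(s.x),1))
o,R=deckT(s.x)
print("grip",o+R@[18,-75,50],proj(d,o+R@[18,-75,50]),proj(d,o+R@[18,-75,61]))
for n,px in(("blue",(160+93/3,175+279/3)),("green",(160+144.5/3,175+385/3))): print(n,onplane(d,px,12))
for px in((160+51/3,175+254/3),(160+105/3,175+230/3),(160+84/3,175+329/3),(160+137/3,175+304/3), (160+115/3,175+344/3),(160+174/3,175+339/3),(160+177/3,175+426/3)): print(onplane(d,px,12).round(1))
print(onplane(d,(168,178),3),onplane(d,(480,192),0))
```

```text
[516.80494471 -19.36401872  -6.25012025] [-0.2  0.5  0.2 -0.  -0.6 -0.7  0.4 -0.2  0.2  0.   0.   0.2 -0.3  0.3]
grip [520.64153959 -94.2781326   75.123969  ] [360.30623155 249.77231265] [360.68226912 251.15530847]
blue [467.6693821  311.96932158  12.        ]
green [383.21780774 266.63066717  12.        ]
[487.1 347.2  12. ]
[507.7 303.7  12. ]
[427.  317.7  12. ]
[448.4 275.3  12. ]
[415.6 291.9  12. ]
[420.9 244.   12. ]
[351.1 239.   12. ]
[689.19149479 381.07167144   3.        ] [ 672.52197184 -390.20924341    0.        ]
```

Deck origin ≈ (517, −19), yaw ≈ 0.033. Only blue and green are seen so far. I'll go above the button with the tool square to the slope and look with the wrist and top cameras.

```bash
cat >> h.py <<'E'
DECK=[516.8,-19.36,0.033]
def tool(a=0,tilt=0): # tool x along deck x turned by a about deck z, tool z = -deck z; tilt about deck y
    o,R=deckT(DECK)
    return R@Rn.from_euler('y',tilt).as_matrix()@Rn.from_euler('z',a).as_matrix()@np.diag([1.,-1,-1])
def eul(M): return Rn.from_matrix(M).as_euler('xyz').tolist()
def D(p): o,R=deckT(DECK); return (o+R@np.array(p,float)).tolist()
def show(): print("t",round(robot.current_t(),1),"pos",np.round(robot.current_tcp_pos(),1),"q",np.round(robot.current_qpos(),2),"F",np.round(robot.current_contact_force(),1),"w",round(robot.current_gripper_width()*93,1))
E
python3 - <<'E'
from h import *
robot.move_ptp(D([18,-75,190]),eul(tool(0))); show()
d=cam("wrist"); cv2.imwrite("pics/w1.png",d["img"]); print(d["eye"],d["cx"],d["cy"],d["f"])
for p in([18,-75,61],[0,185,0],[0,-185,0],[49,60,54]): print(p,proj(d,D(p)).round(1))
d=cam("top"); 
for c in H: print(c,[b for b in blobs(d["img"],c,20) if b[0]<3000])
cv2.imwrite("pics/t2.png",d["img"])
E
```

```text
t 2.8 pos [476.8 -95.2 208.1] q [-0.57 -0.04  1.96  0.22  0.97  0.87] F [-0.8 -0.1 -1.4] w 93.1
[489.72031498 -93.99951084 387.03625566] 319.17466062086623 236.4371082443282 371.64829954431775
[18, -75, 61] [320.3 228.3]
[0, 185, 0] [ 90.2 232.2]
[0, -185, 0] [428.4 232.4]
[49, 60, 54] [164.5 191.9]
blue [(53, [308.6, 198.0], [299, 197, 19, 3]), (337, [191.5, 267.4], [178, 252, 28, 32])]
green [(23, [202.8, 293.1], [200, 290, 7, 7]), (37, [206.9, 312.0], [201, 309, 13, 7])]
yellow [(66, [380.6, 198.3], [371, 197, 21, 4])]
red [(82, [272.0, 199.5], [262, 198, 21, 4]), (163, [359.4, 248.5], [355, 236, 10, 25])]
```

View pics/w1.png

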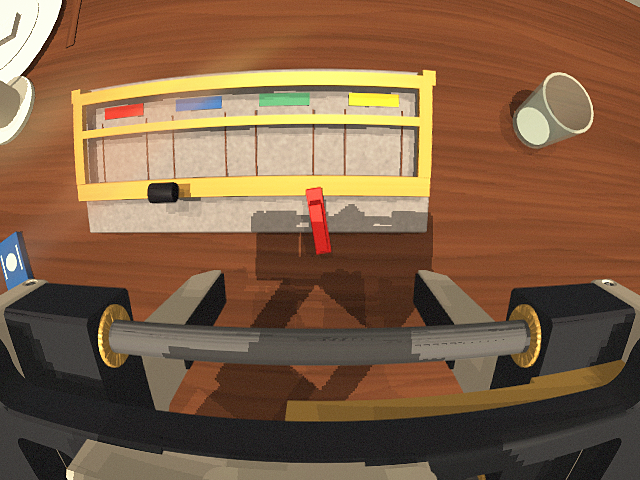

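View pics/t2.png

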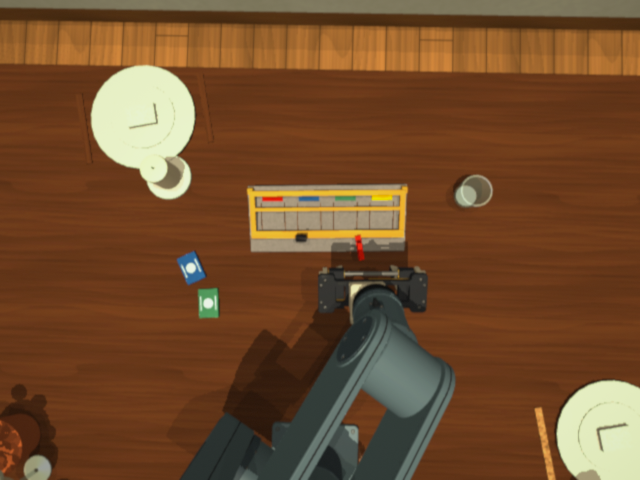

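The wrist view matches the deck estimate: corners were predicted at (90,232) and (428,232) and seen there. The pull is at (163,192). The fin runs (315,190)–(324,253), turned about +0.13 rad. The top view confirms only blue and green tiles. Next I'll turn the button.

Run:
```python
from h import *
robot.move_linear(D([18,-75,39]),eul(tool(0.13)),speed=120,f_stop=12); show()
robot.move_gripper(0.0); show()
for a in(0.5,0.9,1.25,1.55):
    robot.move_linear(D([18,-75,39]),eul(tool(a)),speed=60); show()
robot.move_gripper(0.6)
robot.move_linear(D([18,-75,140]),eul(tool(1.55)));show()
d=cam("wrist"); cv2.imwrite("pics/w2.png",d["img"])
```

```text
t 4.3 pos [524.4 -94.4  65.3] q [-0.5   0.24  2.06  0.29  0.59  0.68] F [ 1.1 -0.6 -0.2] w 92.9
t 5.6 pos [523.8 -92.8  64.6] q [-0.5   0.24  2.06  0.3   0.59  0.68] F [1.4 6.  1.1] w 10.5
t 6.1 pos [523.8 -92.8  64.6] q [-0.5   0.24  2.06  0.3   0.59  0.31] F [1.7 5.9 2.1] w 9.7
t 6.6 pos [523.8 -92.8  64.6] q [-0.5   0.24  2.06  0.3   0.59 -0.09] F [1.4 5.6 1.7] w 9.6
t 7.1 pos [523.8 -93.3  64.5] q [-0.5   0.24  2.06  0.29  0.59 -0.44] F [0.6 6.2 1.3] w 9.9
t 7.6 pos [523.9 -93.3  64.6] q [-0.5   0.24  2.06  0.29  0.59 -0.74] F [2.1 5.9 2.3] w 10.1
t 9.3 pos [492. -95. 160.] q [-0.55  0.04  2.    0.23  0.84 -0.69] F [-0.2 -0.5  0.5] w 55.9
```

View pics/w2.png

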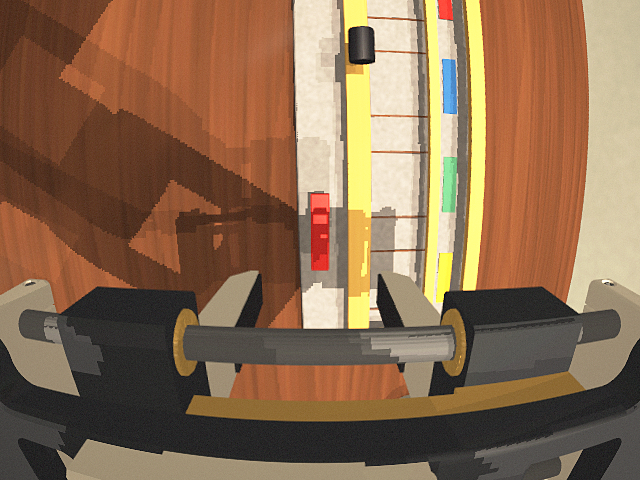

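The wing now lies along deck y, clear of the bar, with the fin at (320,230). The pull is at (362,45). Next is the frame.

```bash
cat >> h.py <<'E'
def pull(th,off=17.,y=60.5):
    c,s=np.cos(th),np.sin(th); x,z=-99.,34.
    return D([148+x*c+z*s, y, 20-x*s+z*c-off])
E
python3 - <<'E'
from h import *
E=eul(tool(0))
robot.move_gripper(0.6)
robot.move_ptp(D([49,60.5,120]),E)
print(robot.move_linear(pull(0),E,speed=100,f_stop=12)); show()
robot.move_gripper(0.0); show()
if 20<robot.current_gripper_width()*93<28:
    for th in np.linspace(0,1.9,13)[1:]:
        robot.move_linear(pull(th),E,speed=70)
        w=robot.current_gripper_width()*93
        print(round(th,2),round(w,1),np.round(robot.current_contact_force(),1))
        if w<20: break
show()
d=cam("scene"); cv2.imwrite("pics/s3.png",d["img"][150:350,200:460])
E
```

```text
False
t 12.3 pos [549.9  42.2  73. ] q [-0.17  0.25  2.01  0.12  0.57  1.28] F [-0.1 -0.   0.5] w 55.9
t 12.9 pos [549.7  43.3  72.8] q [-0.17  0.25  2.01  0.12  0.57  1.28] F [-0.2  6.3  0.7] w 23.8
0.16 23.9 [ 0.7  4.7 -0.1]
0.32 23.7 [-0.5  5.3 -0.3]
0.48 23.9 [-0.5  5.8 -0.5]
0.63 23.8 [-0.6  6.4 -0.1]
0.79 23.3 [-1.8  6.2 -0.8]
0.95 23.7 [-1.8  5.9 -0.8]
1.11 23.9 [-1.   6.4 -1.5]
1.27 23.6 [-1.1  5.5 -0.2]
1.42 23.4 [-1.2  6.7  1.4]
1.58 23.7 [-0.4  8.   1.6]
1.74 23.3 [-1.1  7.   2.8]
1.9 23.7 [0.8 6.2 2.7]
t 17.5 pos [691.3  48.1 172.3] q [-0.12  0.36  1.57  0.06  0.9   1.39] F [0.8 6.2 2.7] w 23.7
```

View pics/s3.png

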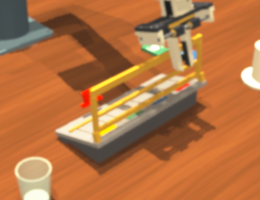

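The frame stands upright in the grip. I'll release it, then locate the tiles with the wrist camera.

```bash
sed -i 's/^DECK=.*/DECK=[516.8,-18.2,0.033]/' h.py
cat >> h.py <<'E'
def down(a): return eul(Rn.from_euler('z',a).as_matrix()@np.diag([1.,-1,-1]))
def find(d,c,guess,rad=90,z=12):
    """tile of colour c near guess: centre, long-axis angle (mod pi), sides"""
    cs,_=cv2.findContours(cv2.morphologyEx(mask(d["img"],c,90,50),cv2.MORPH_CLOSE,np.ones((3,3))),cv2.RETR_EXTERNAL,cv2.CHAIN_APPROX_NONE)
    pts=[]
    for k in cs:
        if len(k)<12: continue
        w=np.array([onplane(d,q[0],z)[:2] for q in k])
        if np.hypot(*(w.mean(0)-guess))<rad: pts.append(w)
    if not pts: return None
    (cx,cy),(w,h),a=cv2.minAreaRect(np.vstack(pts).astype(np.float32))
    if w<h: w,h,a=h,w,a+90
    a=np.radians(a); a=(a+np.pi/2)%np.pi-np.pi/2
    return np.array([cx,cy]),a,(round(w,1),round(h,1))
E
python3 - <<'E'
from h import *
E=eul(tool(0))
robot.move_gripper(0.6)
p=np.array(robot.current_tcp_pos()); robot.move_linear((p-60*tool(0)[:,2]).tolist(),E); 
robot.move_ptp([330,280,230],down(0.07)); show()
d=cam("wrist"); cv2.imwrite("pics/w4.png",d["img"])
print(find(d,"green",[383,266]),find(d,"blue",[468,312]))
d=cam("top"); print(find(d,"green",[383,266]),find(d,"blue",[468,312]))
E
```

```text
t 20.3 pos [330.9 279.8 229.9] q [ 0.44  0.04  1.77 -0.    1.33  1.95] F [-0.3 -0.1  0.2] w 55.7
(array([383.74938965, 268.41729736]), np.float64(0.06899993222902534), (67.8, 47.1)) (array([467.21911621, 313.73931885]), np.float64(0.4604635818204401), (70.4, 47.6))
(array([385.16088867, 267.09432983]), np.float64(0.03944938858258684), (70.0, 48.8)) (array([468.55267334, 311.85037231]), np.float64(0.460028621035403), (69.8, 49.0))
```

View pics/w4.png

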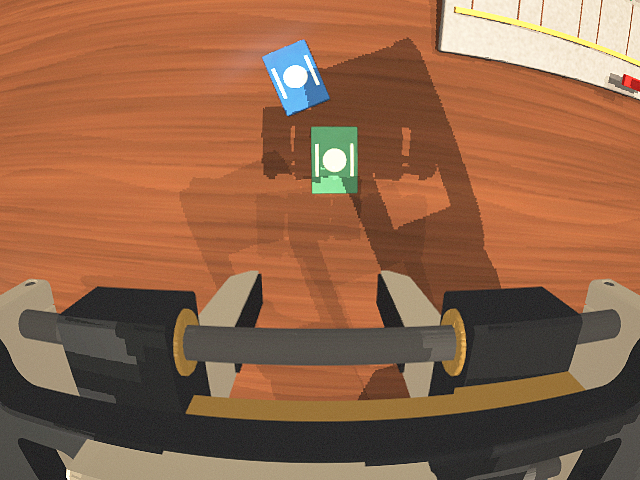

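The wrist view shows green at about (334,160) and blue at (296,77), both with 70×48 footprints, consistent between the two cameras. I'll pick and place green.

```bash
cat >> h.py <<'E'
def pick(xy,a):
    robot.move_gripper(0.85)
    robot.move_ptp([*xy,60],down(a)); print("stop",robot.move_linear([*xy,3],down(a),speed=80,f_stop=10)); show()
    robot.move_gripper(0.0); show()
    robot.move_linear([*xy,170],down(a),speed=150); show()
    return robot.current_gripper_width()*93>44
def place(y):
    E=eul(tool(0)); robot.move_ptp(D([87,y,120]),E); show()
    if robot.current_gripper_width()*93<44: print("LOST"); return False
    robot.move_linear(D([87,y,20]),E,speed=120)
    print("stop",robot.move_linear(D([87,y,1]),E,speed=30,f_stop=5)); show()
    robot.move_gripper(0.72)
    robot.move_linear(D([60,y,150]),E,speed=150); show()
def check():
    d=cam("wrist"); o,R=deckT(DECK); out={}
    for c in("green","blue"):
        cs,_=cv2.findContours(cv2.morphologyEx(mask(d["img"],c,90,50),cv2.MORPH_CLOSE,np.ones((3,3))),cv2.RETR_EXTERNAL,cv2.CHAIN_APPROX_NONE)
        for k in cs:
            if cv2.contourArea(k)<150: continue
            w=[]
            for q in k:
                r=R.T@ray(d,q[0]); e=R.T@(d["eye"]-o); w.append((e+r*(12-e[2])/r[2])[:2])
            r=cv2.minAreaRect(np.array(w,np.float32)); print(c,np.round(np.r_[r[0],r[1],r[2]],1))
    return d
E
python3 - <<'E'
from h import *
if pick([384.4,267.8],0.06):
    place(-42.5); d=check(); cv2.imwrite("pics/w5.png",d["img"])
    d=cam("top"); print(find(d,"blue",[468,312]))
E
```

```text
stop False
t 22.7 pos [384.8 268.    3.4] q [0.37 0.39 1.98 0.   0.77 1.88] F [ 1.1  0.3 -0.2] w 78.9
t 23.3 pos [384.5 267.8   3.1] q [0.37 0.39 1.98 0.   0.77 1.88] F [-0.7 -0.6  2. ] w 47.5
t 24.5 pos [383.8 267.5 169.1] q [0.37 0.15 1.8  0.   1.19 1.88] F [ 0.  -0.6  0.1] w 47.6
t 25.9 pos [562.7 -58.3 163. ] q [-0.39  0.15  1.87  0.17  0.84  1.05] F [-1.1  0.3  0.1] w 47.5
stop True
t 27.5 pos [599.7 -58.   52.1] q [-0.36  0.36  1.91  0.22  0.58  1.02] F [ 0.1 -0.5  2.8] w 47.6
t 29.2 pos [527.7 -60.2 182.5] q [-0.42  0.07  1.91  0.18  0.88  1.02] F [-0.7  0.4  0.6] w 66.6
green [ 85.8 -42.3  68.6  47.1   0. ]
green [129.8 -41.4   9.9  44.5   0. ]
blue [ -6.  319.   12.1  61.9  22.7]
blue [129.4  40.4  11.3  45.3   0. ]
(array([468.8425293 , 311.67892456]), np.float64(0.4576299451310821), (69.5, 48.9))
```

View pics/w5.png

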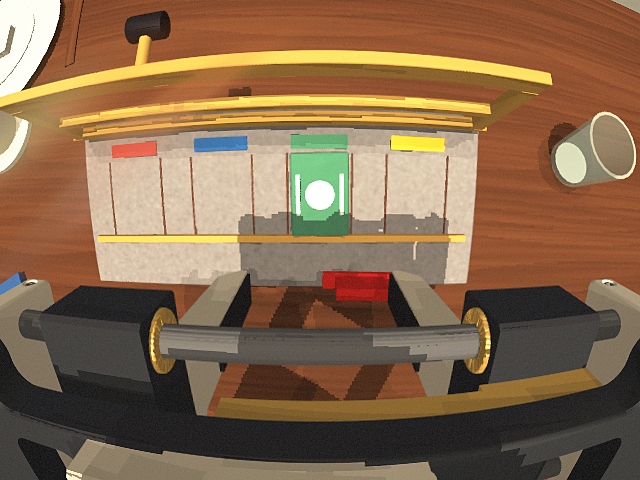

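Green lies in its bay at (85.8, −42.3), straight and with its lower edge at the lip (the tile is at (320,195)). Blue is next.

Run:
```python
from h import *
robot.move_ptp([420,300,230],down(0.46))
d=cam("wrist"); f=find(d,"blue",[468,312]); g=find(cam("top"),"blue",[468,312]); print(f,g)
if np.hypot(*(f[0]-g[0]))<6 and pick(((f[0]+g[0])/2).tolist(),(f[1]+g[1])/2):
    place(42.5); d=check(); cv2.imwrite("pics/w6.png",d["img"])
```

```text
(array([467.68164062, 314.30627441]), np.float64(0.46319801575919284), (68.6, 46.9)) (array([472.6619873 , 303.95806885]), np.float64(0.48064548261425166), (69.1, 30.8))
```

The top view was partly hidden by the arm. The wrist measurement agrees with the earlier unobstructed top one, so I'll use those two.

Run:
```python
from h import *
if pick([468.1,313.2],0.46):
    place(42.5); d=check(); cv2.imwrite("pics/w6.png",d["img"])
```

```text
stop False
t 32.9 pos [468.5 313.4   3.3] q [0.39 0.51 1.75 0.   0.88 1.5 ] F [-0.5  1.3  0. ] w 78.7
t 33.5 pos [468.2 313.3   3.2] q [0.39 0.51 1.75 0.   0.88 1.5 ] F [-0.  -0.4  0.9] w 47.9
t 34.7 pos [467.5 312.9 169. ] q [ 0.39  0.32  1.58 -0.    1.25  1.5 ] F [ 0.   0.2 -0.6] w 47.5
t 35.9 pos [560.2  26.4 163.2] q [-0.2   0.14  1.88  0.1   0.81  1.28] F [ 1.2  0.7 -0.7] w 47.5
stop True
t 37.4 pos [596.9  26.9  52.2] q [-0.18  0.35  1.93  0.13  0.55  1.25] F [-1.4  0.2  3.4] w 47.5
t 39.1 pos [524.9  24.6 182.6] q [-0.22  0.05  1.93  0.11  0.86  1.26] F [ 0.6 -1.  -1.3] w 67.1
green [ 86.2 -41.   69.   48.8   0.8]
green [129.8 -38.3  10.7  45.3   0. ]
blue [93.8 42.5 47.3 82.4 89.4]
```

View pics/w6.png

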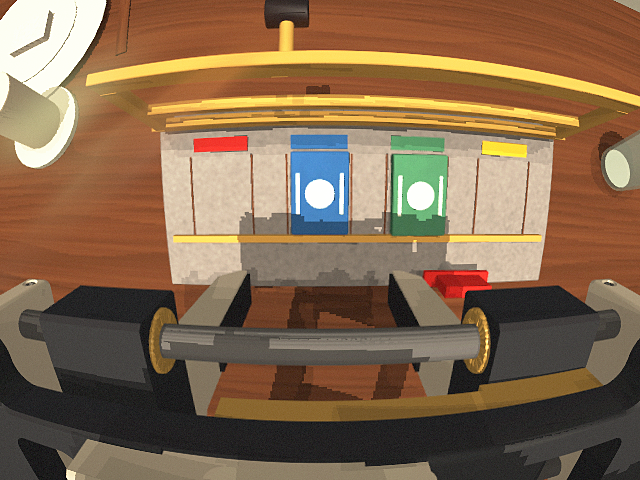

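Blue is at (320,193) and green at (419,195), both straight with their edges at the lip. Now I'll shut the frame.

Run:
```python
from h import *
E=eul(tool(0))
robot.move_gripper(0.6)
y=59.5
pre=(np.array(pull(1.9,17,y))-70*tool(0)[:,2]).tolist()
robot.move_ptp(pre,E)
print(robot.move_linear(pull(1.9,17,y),E,speed=80,f_stop=12)); show()
robot.move_gripper(0.0); show()
if 20<robot.current_gripper_width()*93<28:
    for th in list(np.linspace(1.9,0,13)[1:])+[-0.015]:
        s=robot.move_linear(pull(th,17,y),E,speed=60,f_stop=25)
        w=robot.current_gripper_width()*93
        print(round(th,2),round(w,1),np.round(robot.current_contact_force(),1),s)
        if w<20 or s: break
    show()
    if not s or th<0.05:
        robot.move_gripper(0.6); robot.move_linear(D([45,y,170]),E); check(); d=cam("wrist"); cv2.imwrite("pics/w7.png",d["img"])
```

```text
False
t 41.3 pos [689.6  47.  170.7] q [-0.12  0.36  1.57  0.06  0.9   1.39] F [ 0.3  0.7 -0.2] w 55.9
t 41.9 pos [689.2  48.1 170.3] q [-0.12  0.36  1.57  0.06  0.9   1.39] F [-0.2  5.5  1. ] w 23.6
1.74 23.7 [-1.   5.5 -1.8] False
1.58 24.2 [-0.4  6.1 -4. ] False
1.42 23.9 [ 1.1  4.9 -5.5] False
1.27 23.5 [ 2.3  5.6 -6.4] False
1.11 23.5 [ 4.1  6.8 -7.5] False
0.95 23.5 [ 4.5  7.4 -5.4] False
0.79 23.8 [ 2.9  6.9 -2.2] False
0.63 23.3 [ 1.3  6.9 -0.8] False
0.48 23.7 [ 1.   7.6 -1.3] False
0.32 23.9 [ 0.8  7.  -0.4] False
0.16 23.9 [ 1.   7.6 -0.5] False
0.0 24.0 [ 0.1  7.4 -0.8] False
-0.01 23.9 [-1.   8.  -0.7] False
t 47.3 pos [549.2  43.2  70.8] q [-0.17  0.25  2.02  0.12  0.56  1.28] F [-1.   8.  -0.7] w 23.9
green [ 80.5 -41.   49.4  46.7  89.7]
green [116.9 -40.2   7.2  48.2   1. ]
green [129.2 -38.   46.   11.   89.7]
blue [80.7 42.7 46.1 47.   0. ]
blue [123.9  43.2  21.8  47.4   0.4]
```

View pics/w7.png

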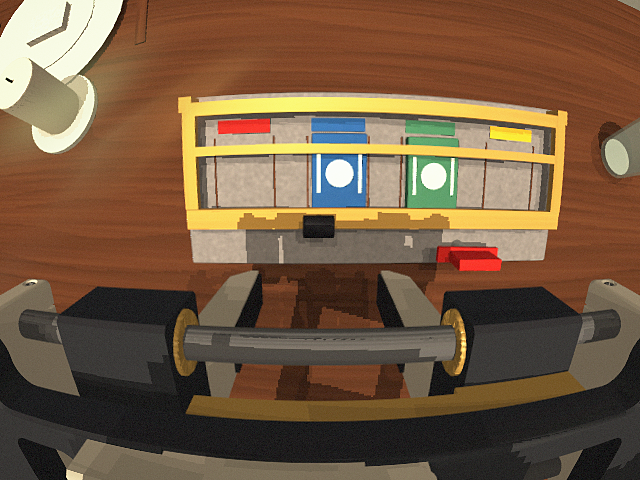

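The frame is lowered over both tiles, with the pull at (319,227). There was no contact force at the end, so I'll press the lower bar with closed fingers to make sure it is shut.

Run:
```python
from h import *
E=eul(tool(0)); robot.move_gripper(0.0)
robot.move_ptp(D([48,-5,60]),E)
o,R=deckT(DECK)
s=robot.move_linear(D([48,-5,19]),E,speed=25,f_stop=10)
show(); print(s,(R.T@(np.array(robot.current_tcp_pos())-o)).round(1))
robot.move_linear(D([48,-5,100]),E)
```

```text
t 52.0 pos [554.8 -21.9  60.2] q [-0.31  0.28  2.02  0.2   0.55  1.07] F [-2.9 -0.3  7.6] w 0.4
True [47.9 -5.  24.3]
```

The bar is at z = 24.3 mm, so the frame is shut. Now I'll turn the button back.

Run:
```python
from h import *
robot.move_gripper(0.6)
robot.move_ptp(D([18,-75,130]),eul(tool(1.55)))
print(robot.move_linear(D([18,-75,39]),eul(tool(1.55)),speed=100,f_stop=12)); show()
robot.move_gripper(0.0); show()
for a in(1.2,0.8,0.4,0.0):
    robot.move_linear(D([18,-75,39]),eul(tool(a)),speed=60); show()
robot.move_gripper(0.6)
robot.move_linear(D([18,-75,190]),eul(tool(0)));show()
check(); d=cam("wrist"); cv2.imwrite("pics/w8.png",d["img"])
```

```text
False
t 56.3 pos [524.4 -93.1  65.2] q [-0.5   0.24  2.06  0.29  0.59 -0.74] F [ 0.3 -0.   0.1] w 55.6
t 57.1 pos [523.9 -93.   64.7] q [-0.5   0.24  2.06  0.29  0.59 -0.74] F [-0.4  0.8  1.6] w 10.0
t 57.6 pos [523.8 -93.   64.6] q [-0.5   0.24  2.06  0.29  0.59 -0.39] F [-2.8 -0.6  2.9] w 9.8
t 58.1 pos [523.7 -92.9  64.6] q [-0.5   0.24  2.06  0.29  0.59  0.01] F [-4.4 -1.1  3.1] w 10.1
t 58.7 pos [523.7 -92.8  64.5] q [-0.5   0.24  2.06  0.29  0.59  0.41] F [-4.7 -1.   4. ] w 10.0
t 59.2 pos [523.6 -92.7  64.5] q [-0.5   0.24  2.06  0.29  0.59  0.81] F [-5.5  0.4  5. ] w 10.1
t 61.3 pos [476.2 -94.3 207.2] q [-0.57 -0.04  1.96  0.22  0.97  0.87] F [-0.1  0.  -0.1] w 56.0
green [ 81.1 -42.5  47.   47.3  89.9]
green [123.9 -42.3  46.   19.8  88.8]
blue [81.2 33.7 46.8 49.3  0.3]
blue [123.4  30.3  19.6  41.9   1.9]
```

View pics/w8.png

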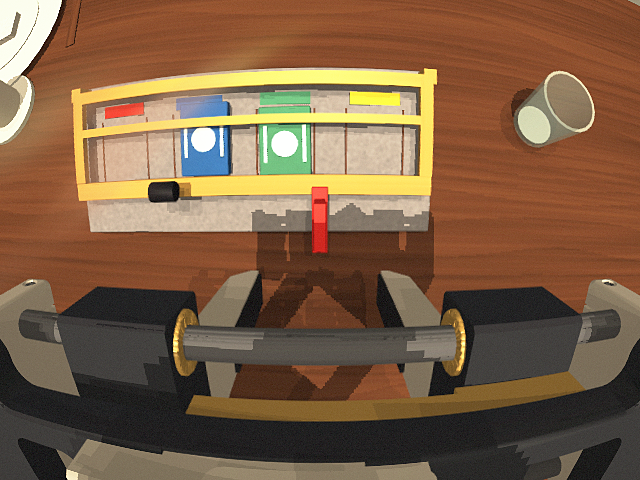

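The wing points straight over the bar (fin at (320,220)), but blue now measures y ≈ 33.7 instead of 42.6, so it seems to have been knocked under the frame. I'll measure it from directly above.

Run:
```python
from h import *
robot.move_ptp(D([45,42,170]),eul(tool(0))); check()
robot.sleep(0.5); d=check(); cv2.imwrite("pics/w9.png",d["img"][90:290,180:520].repeat(2,0).repeat(2,1)); show()
```

```text
green [ 80.6 -41.2  48.9  47.   90. ]
green [116.7 -40.3   7.3  47.8   1. ]
green [129.4 -38.7  10.9  45.    0. ]
blue [80.8 35.4 45.8 47.2  0.2]
blue [123.7  38.8  21.1  54.3   0.2]
green [ 80.4 -41.3  46.8  48.7   0.9]
green [116.8 -40.4   6.9  47.9   0. ]
green [129.1 -38.7  45.   11.   89.8]
blue [80.9 35.3 45.1 47.7  0.2]
blue [123.8  38.9  21.8  54.3   0.4]
t 62.5 pos [504.7  23.1 197.6] q [-0.24 -0.    1.94  0.11  0.89  1.25] F [-0.2  0.  -0.8] w 55.9
```

View pics/w9.png

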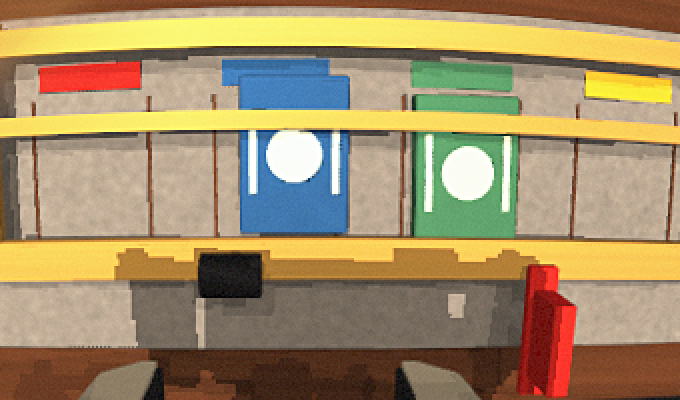

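Blue has shifted about −7 mm across and some mm up the slope; its dot is at row 155 against green's 172. I'll measure x from the white dots, then reach through the frame opening (x 58–105), grip it across and slide it back.

Run:
```python
from h import *
d=cam("wrist"); o,R=deckT(DECK)
def dk(px,z=12):
    r=R.T@ray(d,px); e=R.T@(d["eye"]-o); return (e+r*(z-e[2])/r[2]).round(1)
h=cv2.cvtColor(d["img"],cv2.COLOR_BGR2HSV); m=cv2.inRange(h,(0,0,190),(180,60,255))
n,l,st,ce=cv2.connectedComponentsWithStats(m)
for i in range(1,n):
    if 200<st[i,4]<1500 and 140<ce[i][1]<200: print(ce[i].round(1),st[i].tolist(),dk(ce[i]))
print("top edge blue",dk((180+294/2,90+74/2)),"green",dk((180+466/2,90+95/2)))
```

```text
[476.4 141.2] [434, 129, 91, 23, 830] [ 120.7 -102.1   12. ]
[607.2 155.7] [595, 138, 25, 36, 646] [ 121.1 -270.8   12. ]
[327.  167.3] [313, 155, 29, 26, 596] [92.6 35.2 12. ]
[271.1 184.8] [256, 163, 31, 45, 1061] [77.4 84.2 12. ]
[367.1 184.3] [355, 163, 25, 44, 698] [77.9 -0.2 12. ]
[413.6 176.3] [401, 163, 26, 27, 559] [ 85.9 -42.1  12. ]
[193.1 186. ] [189, 165, 10, 44, 288] [ 77.9 156.5  12. ]
[293.3 184.9] [289, 164, 11, 44, 363] [77.2 64.6 12. ]
[451.7 185.3] [439, 167, 28, 40, 700] [ 78.8 -79.   12. ]
[490.8 186.5] [468, 168, 48, 42, 1194] [  79.1 -119.6   12. ]
top edge blue [127.7  35.2  12. ] green [120.4 -40.6  12. ]
```

Run:
```python
from h import *
E=eul(tool(0)); o,R=deckT(DECK)
robot.move_gripper(0.59)
robot.move_linear(D([84,34.8,60]),E,speed=120)
s=robot.move_linear(D([84,34.8,3.5]),E,speed=40,f_stop=5); print(s); show()
if not s:
    robot.move_gripper(0.0); show()
    print(robot.move_linear(D([84,42.3,3.5]),E,speed=20,f_stop=15),end=" "); show()
    print(robot.move_linear(D([77.2,42.3,3.5]),E,speed=15,f_stop=8),end=" "); show()
    robot.move_gripper(0.59)
robot.move_linear(D([80,42.3,60]),E,speed=60); show()
robot.move_linear(D([45,42,170]),E); check()
d=cam("wrist"); 
m=cv2.inRange(cv2.cvtColor(d["img"],cv2.COLOR_BGR2HSV),(0,0,190),(180,60,255))
n,l,st,ce=cv2.connectedComponentsWithStats(m)
for i in range(1,n):
    if 400<st[i,4]<700 and 160<ce[i][1]<182:
        r=R.T@ray(d,ce[i]); e=R.T@(d["eye"]-o); print((e+r*(12-e[2])/r[2]).round(1))
cv2.imwrite("pics/w10.png",d["img"][70:290,140:540].repeat(2,0)[:, :].repeat(2,1))
```

```text
False
t 65.5 pos [594.4  19.2  52.1] q [-0.2   0.35  1.93  0.14  0.55  1.23] F [-0.5  0.8 -0.3] w 55.0
t 65.8 pos [594.3  19.1  52. ] q [-0.2   0.35  1.93  0.14  0.55  1.23] F [-1.1 -0.1  2.6] w 47.6
False t 66.3 pos [594.2  27.   52. ] q [-0.19  0.35  1.93  0.13  0.55  1.25] F [-1.   0.3  4. ] w 47.9
False t 66.9 pos [587.7  26.3  49.9] q [-0.19  0.34  1.95  0.14  0.54  1.24] F [ 0.6 -0.1  6. ] w 47.8
t 68.4 pos [572.2  26.  103.7] q [-0.2   0.24  1.93  0.12  0.67  1.26] F [0.1 0.4 0.1] w 55.0
green [ 80.6 -41.2  48.8  47.   89.9]
green [116.7 -40.5   7.3  47.8   0.9]
green [129.4 -38.9  45.   11.   89.8]
blue [80.3 42.5 46.7 47.2  0.6]
blue [116.9  42.5   7.1  46.5   0. ]
blue [129.1  43.4  44.7  10.6  90. ]
[86.1 42.5 12. ]
[ 85.9 -42.1  12. ]
```

View pics/w10.png

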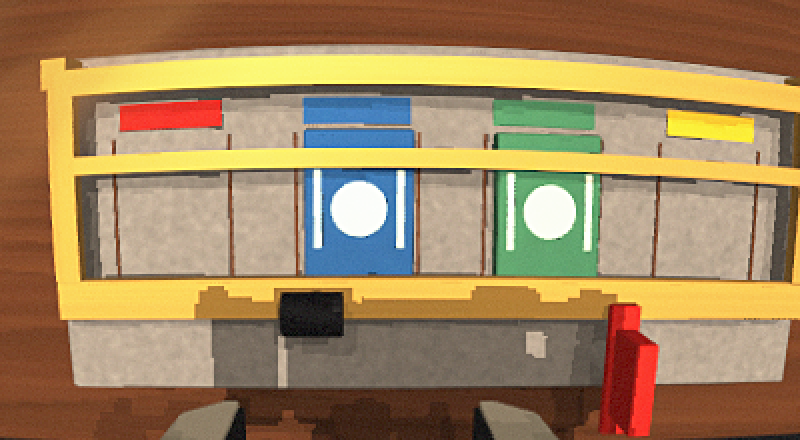

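Blue's dot is back at (86.1, 42.5) and green's is at (85.9, −42.1). The frame is shut, the red wing is over the bar and the arm is clear. I'm handing in.

Run:
```python
from h import *
print(robot.hand_in())
```

```text
the job is handed in; nothing more can be done
None
```

I handed the job in with blue and green (the only tiles present) flat in their bays against the lip, the frame shut and the turnbutton over it; blue was knocked a few mm out of place after shutting and I slid it back through the shut frame, and the glass and candle were left alone; no verdict was returned.

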